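# Rub down the chest rim, pack the padlocks and shut the lid

## Task

Get the steel chest ready to put away. First take the rubbing block from its tray and rub the chest's front rim along its whole length in one steady pass, from the rim's left end to its right end as the robot sees it, with the pad flat and lengthwise on the rim and the foam squeezed about half, never fully; then lay the block back in its tray, pad down, and have every padlock from the bench lying inside the chest. When that is done, lift the knee of the lid stay to unlock it and lower the lid gently until it is fully shut, leaving everything else on the bench where it is.

Things in the scene. Friction and masses are not known exactly. Their poses are not given: they have to be found in the camera images.
- chest: open grey steel chest fixed to the bench, outside 230 (x) x 300 (y) x 85 mm high, side walls 4 mm, floor 5 mm thick; origin under its middle, x away from the robot (towards the lid's hinge), y to the robot's left, z up. The opening inside runs from x = -83 mm (inner edge of the front rim) to +111 mm, y -146 to +146 mm; 80 mm deep
- rim: the chest's rust-stained front rim: a flat steel strip 32 mm wide (chest x), 300 mm long (chest y) along the chest's front edge; part of the chest
- rim_mid (a point): middle of the rim's top face, 85 mm above the bench; axes as the chest's: y runs along the rim to the robot's left. The robot's-left end is at y = +150 mm, the right end at -150 mm
- lid (a joint): lid angle in rad: 0 as it stands open (75 degrees up, leaning a little towards the robot), grows as it is lowered, 1.31 when fully shut on the rim. Stiff friction hinge (0.6 N m): it stays wherever it is left, but the locked stay blocks it
- lid_hinge (a point): middle of the lid's hinge axis, on the chest's far edge 85 mm above the bench; axes as the chest's; the hinge axis runs along y
- lid_edge (a point): middle of the lid's free edge at the outer face, 228 mm from the hinge axis. The lid is a plate 228 x 300 mm, its outer face 11 mm above the hinge plane when shut. The outer face looks away from the robot while the lid is open; pushing it near the edge, from behind, lowers the lid
- knee (a joint): fold of the lid stay at its knee in rad: 0 locked (straight, sagging 4 mm past centre against a stop), about 0.13 on centre, above 0.3 unlocked, about 2.8 folded up with the lid shut. It stays folded once the knee has been drawn past centre, since the lid's hinge is stiff
- knee_pin (a point): middle of the round black pin on the stay's knee, 16 mm thick, 65 mm long, level along chest y, outside the chest's right wall; this point is 200 mm right of the chest's middle, 119 mm above the bench. Two 60 mm bars join it to the right wall (pivot at chest x 40, z 68 mm) and the lid's right edge. To unlock, swing it 25 mm or more up and towards the robot about the wall pivot
- block: rubbing block that lies in its tray, pad down: 50 (x) x 90 (y) x 70 mm high, about 0.2 kg; origin at the middle of the pad's underside (foam not squeezed), z up. From below: 6 mm abrasive pad, 16 mm black foam, 8 mm wooden board, then a wooden handle ridge 24 (x) x 74 (y) x 40 mm high (30 to 70 mm above the origin), to be gripped across its 24 mm
- pad_face (a point): middle of the pad's underside; axes as the block's
- pad (a joint): how far the foam is squeezed, in m: 0 to 0.014 (then hard). 1 N per mm; about 0.007 is a good rubbing pressure
- tray: low open aluminium tray fixed to the bench, 115 (x) x 150 (y) mm, 16 mm high, walls and floor 4 mm; origin under its middle
- lock1: brass padlock lying flat: body 40 x 40 mm and 24 mm thick, steel shackle reaching 29 mm beyond the body along +x (8 mm bar, 32 mm wide); origin under the middle of the body; about 0.16 kg. Two to four of the four are present
- lock2: brass padlock lying flat: body 40 x 40 mm and 24 mm thick, steel shackle reaching 29 mm beyond the body along +x (8 mm bar, 32 mm wide); origin under the middle of the body; about 0.16 kg. Two to four of the four are present
- lock3: brass padlock lying flat: body 40 x 40 mm and 24 mm thick, steel shackle reaching 29 mm beyond the body along +x (8 mm bar, 32 mm wide); origin under the middle of the body; about 0.16 kg. Two to four of the four are present
- lock4: brass padlock lying flat: body 40 x 40 mm and 24 mm thick, steel shackle reaching 29 mm beyond the body along +x (8 mm bar, 32 mm wide); origin under the middle of the body; about 0.16 kg. Two to four of the four are present
- kettle: bystander: steel kettle, 160 mm across, 190 mm high, black side handle; origin under its middle
- jug: bystander: steel jug, 100 mm across, 150 mm high; origin under its middle
- wrench: bystander: flat steel wrench 130 mm long, lying on the bench in front of the chest; origin at its middle
- driver: bystander: screwdriver lying on the bench to the left of the chest
- socket: bystander: white wall socket, 50 x 50 mm, 32 mm high; origin under its middle
- can: bystander: can, 66 mm across, 90 mm high; origin under its middle
- charger: bystander: black battery charger, 90 x 50 x 35 mm; origin under its middle
Things that resemble listed ones, but are neither listed nor needed, are in the scene too. Leave any blue, green or turquoise look-alike of the lock4 alone.

How it is judged:
On the way, in this order (a step that is already met when the one before it is completed fails the run):
1. the pad, squeezed, rubs the left end of the rim (contact force between block and rim between 3 and 14 N and x of pad_face in the frame of rim_mid between -0.013 and 0.013 m and z of pad_face in the frame of rim_mid between -0.004 and 0.006 m and angle between pad_face's own z axis and vertical below 0.15 rad and angle between the y axis of block and the y axis of rim_mid, either way round below 0.3 rad and y of pad_face in the frame of rim_mid above 0.088 m), for 0.1 s.
2. it rubs the part left of the middle (contact force between block and rim between 3 and 14 N and x of pad_face in the frame of rim_mid between -0.013 and 0.013 m and z of pad_face in the frame of rim_mid between -0.004 and 0.006 m and angle between pad_face's own z axis and vertical below 0.15 rad and angle between the y axis of block and the y axis of rim_mid, either way round below 0.3 rad and y of pad_face in the frame of rim_mid between 0.03 and 0.085 m), for 0.1 s.
3. it rubs the middle (contact force between block and rim between 3 and 14 N and x of pad_face in the frame of rim_mid between -0.013 and 0.013 m and z of pad_face in the frame of rim_mid between -0.004 and 0.006 m and angle between pad_face's own z axis and vertical below 0.15 rad and angle between the y axis of block and the y axis of rim_mid, either way round below 0.3 rad and y of pad_face in the frame of rim_mid between -0.03 and 0.03 m), for 0.1 s.
4. it rubs the part right of the middle (contact force between block and rim between 3 and 14 N and x of pad_face in the frame of rim_mid between -0.013 and 0.013 m and z of pad_face in the frame of rim_mid between -0.004 and 0.006 m and angle between pad_face's own z axis and vertical below 0.15 rad and angle between the y axis of block and the y axis of rim_mid, either way round below 0.3 rad and y of pad_face in the frame of rim_mid between -0.085 and -0.03 m), for 0.1 s.
5. it rubs the right end of the rim (contact force between block and rim between 3 and 14 N and x of pad_face in the frame of rim_mid between -0.013 and 0.013 m and z of pad_face in the frame of rim_mid between -0.004 and 0.006 m and angle between pad_face's own z axis and vertical below 0.15 rad and angle between the y axis of block and the y axis of rim_mid, either way round below 0.3 rad and y of pad_face in the frame of rim_mid below -0.088 m), for 0.1 s.
6. the block is back in its tray and all padlocks are in the chest, let go (x of lock1 in the frame of chest between -0.105 and 0.105 m and y of lock1 in the frame of chest between -0.14 and 0.14 m and z of each of lock1, lock2, lock3, lock4 in the frame of chest below 0.07 m and x of lock2 in the frame of chest between -0.105 and 0.105 m and y of lock2 in the frame of chest between -0.14 and 0.14 m and x of lock3 in the frame of chest between -0.105 and 0.105 m and y of lock3 in the frame of chest between -0.14 and 0.14 m and x of lock4 in the frame of chest between -0.105 and 0.105 m and y of lock4 in the frame of chest between -0.14 and 0.14 m and x of block in the frame of tray between -0.05 and 0.05 m and y of block in the frame of tray between -0.05 and 0.05 m and z of block in the frame of tray below 0.008 m and angle between block's own z axis and vertical below 0.12 rad and contact force between the fingers and block below 0.1 N and contact force between the fingers and lock1 below 0.1 N and contact force between the fingers and lock2 below 0.1 N and contact force between the fingers and lock3 below 0.1 N and contact force between the fingers and lock4 below 0.1 N), for 0.2 s.
7. the stay's knee is drawn past centre (value of joint knee above 0.3 rad), for 0.1 s.
At the end, for the whole second after the job is handed in: lid shut (above 1.25 of 1.31 rad), every padlock inside the chest, block pad down in its tray (0.12 rad), at rest. Rubbing counts at 3 to 14 N, pad centre within 13 mm of the rim's centre line, flat (0.15 rad), lengthwise (0.3 rad), left to right, from +88 to -88 mm of its middle (x of lock1 in the frame of chest between -0.105 and 0.105 m and y of lock1 in the frame of chest between -0.14 and 0.14 m and z of each of lock1, lock2, lock3, lock4 in the frame of chest below 0.07 m and x of lock2 in the frame of chest between -0.105 and 0.105 m and y of lock2 in the frame of chest between -0.14 and 0.14 m and x of lock3 in the frame of chest between -0.105 and 0.105 m and y of lock3 in the frame of chest between -0.14 and 0.14 m and x of lock4 in the frame of chest between -0.105 and 0.105 m and y of lock4 in the frame of chest between -0.14 and 0.14 m and x of block in the frame of tray between -0.05 and 0.05 m and y of block in the frame of tray between -0.05 and 0.05 m and z of block in the frame of tray below 0.008 m and angle between block's own z axis and vertical below 0.12 rad and value of joint lid above 1.25 rad and linear speed of each of lock1, lock2, lock3, lock4, block below 0.05 m/s and velocity of joint lid below 0.1 rad/s); the robot touches nothing.
It fails at once if the lid slams shut: it meets the rim faster than 2 rad/s (value of joint lid above 1.1 rad and velocity of joint lid above 2 rad/s).
It fails at once if a bystander is shifted more than 50 mm (distance of any of kettle, jug, wrench, driver, socket, can, charger from where it was at the start of the episode above 0.05 m).
Of lock1, lock2, lock3, lock4 only 2 to 4 are there at a start; the rules pass over those that are not, and their reading is None.
At some moment in a run one of lock1, lock2, lock3, lock4 may be knocked a few centimetres aside while the robot is not near it.
It also fails if it takes over 210 s, if anything falls off the work surface, if the arm or the gripper's body presses on something with over 40 N, if the wrist force passes 120 N, or if a joint passes its speed limit or range.

## Robot

A 7-joint arm with a two-finger parallel gripper is mounted at the origin on the work surface. World frame = base frame: x ahead of the robot, y to its left, z up, the work surface at z = 0. Lengths are in m, angles in rad, forces in N, time in s.
With the tool pointing down it reaches from about 0.4 to 0.9 m from the base axis. Payload 5.6 kg.
Tool frame: the origin (TCP) lies at the very end of the fingers, on their centre line; the grasp point (between the pads) lies 19 mm behind it; z points along the fingers, y is the line along which they close (so a half turn about z gives the same grasp; the last joint's range is limited). The gripper opens to 92 mm and grips with 3 to 60 N. Pads are 20 mm wide; open, the fingers measure 128 mm over their backs; the gripper's body (75 mm by 189 mm) begins 69 mm behind the grasp point.
Start: joints at [1.227, 0.468, -0.012, 1.603, 0.006, 1.071, -0.056], TCP at [0.193, -0.621, 0.215] pointing down, gripper open.
Joint ranges: [-2.53, 2.53], [-0.31, 2.02], [-1.57, 1.55], [0.28, 2.44], [-1.29, 4.43], [0.15, 1.84], [-2.92, 2.92]. Speed limits (rad/s): [2.57, 2.57, 3.14, 3.14, 3.14, 3.14, 3.14].

## Interface

Orientations are given as a unit quaternion [w, x, y, z].
In Python, from bench import arm, optics gives the robot as it stands. Calls block until the motion is done:
- arm.move_to(position, orientation): joint-space move of the TCP to a pose.
- arm.move_l(position, ori=None, max_speed=0.15): straight line of the TCP; ori=None keeps the orientation; max_speed is the mean speed in m/s.
- arm.set_joints(angles): joint-space move.
- arm.gripper_to(opening, force=None): finger opening in m; force is the grip in N (None keeps the last); returns when the fingers have stopped.
- arm.wait(seconds).
- arm.solve_ik(position, orientation): joint angles nearest the present ones, or None.
- arm.state(): the state.
- optics.grab_frame(name): name is "scene" or "top" or "wrist"; returns a dict with "frame" (420x560x3 uint8, red, green, blue), "mtx" (3x3 intrinsics, pixels), "T" (4x4, takes a point from camera to world coordinates). Camera axes: x right, y down, z forward; pixel columns grow to the right and rows downward; lengths in m; the calibration is good to about 2 mm. A picture is of the moment at which its call begins. There is no depth.
A pose or a line that the arm cannot do raises arm.MotionError and nothing moves.
- arm.finish_job(): hands the job in; it is judged then, once.
The state is a dict: "t": time; "qpos": joint angles; "qd": joint speeds; "joint_efforts": joint torques, N m; "position": TCP position; "ee_rot": TCP orientation; "contact_force": force on the tool from outside, world axes, zero at the start; "wrist_torque": the same for the moment, N m; "width": finger opening in m; "finger_force": force on a finger pad.
Only numpy, scipy, OpenCV 4.12 (cv2) and the standard library are available. Lean on these libraries where they do the work, as an engineer would, in place of code of your own. Each camera call takes 0.05 s, during which the arm holds its last target. There are 200 camera calls.

## Working session

There is one attempt and no reset: what is moved stays moved. The work goes in short steps, each a Python script; the robot and the scene stay as the last script left them, time stands still between calls to the robot, and variables do not carry over. Pictures are saved under pics/ and viewed, at most 14 in all, crops included, and the job is handed in when it is done.

```bash
mkdir -p pics; ls
python3 - <<'E'
from bench import arm, optics
import cv2
print(arm.state())
for n in ("scene","top"):
    f=optics.grab_frame(n); print(n,f["mtx"].tolist(),f["T"].round(4).tolist())
    cv2.imwrite(f"pics/{n}0.png",cv2.resize(f["frame"][:,:,::-1],(800,600),interpolation=cv2.INTER_CUBIC))
    cv2.imwrite(f"{n}_raw.png",f["frame"][:,:,::-1])
E
```

```text
pics
{'t': 0.0, 'qpos': array([ 1.22699833,  0.4683451 , -0.01159292,  1.60363362,  0.0059804 ,
        1.07141213, -0.05628677]), 'qd': array([ 5.23050136e-05,  1.13731701e-04,  9.58611201e-04, -1.99196897e-03,
        8.05993628e-04, -8.59193428e-04, -5.11006142e-04]), 'joint_efforts': array([ 3.44528662e-04, -5.20573676e+01, -1.22041322e-02, -2.43749267e+01,
       -5.65915997e-02,  1.73031574e-02,  1.53112405e-04]), 'position': array([ 0.19233941, -0.62026937,  0.21365702]), 'ee_rot': array([-8.61834221e-04,  9.88716153e-01,  1.49798504e-01, -1.86770886e-04]), 'contact_force': array([ 0.11232399,  0.34541566, -0.12415486]), 'wrist_torque': array([-0.01668837, -0.03926214,  0.02446144]), 'finger_force': 0.0, 'width': 0.09205080752859045}
scene [[520.5050683618778, 0.0, 280.4490804598169], [0.0, 520.5050683618778, 217.7330783606562], [0.0, 0.0, 1.0]] [[0.857, 0.2981, -0.4204, 1.2039], [0.5154, -0.4923, 0.7015, -1.2098], [0.0021, -0.8178, -0.5755, 1.1285], [0.0, 0.0, 0.0, 1.0]]
top [[449.11554811486445, 0.0, 279.7688158532498], [0.0, 449.11554811486445, 204.70521338253954], [0.0, 0.0, 1.0]] [[-0.0868, -0.9757, 0.201, 0.2384], [-0.9962, 0.0861, -0.0124, -0.051], [-0.0052, -0.2013, -0.9795, 1.6058], [0.0, 0.0, 0.0, 1.0]]
```

View pics/scene0.png

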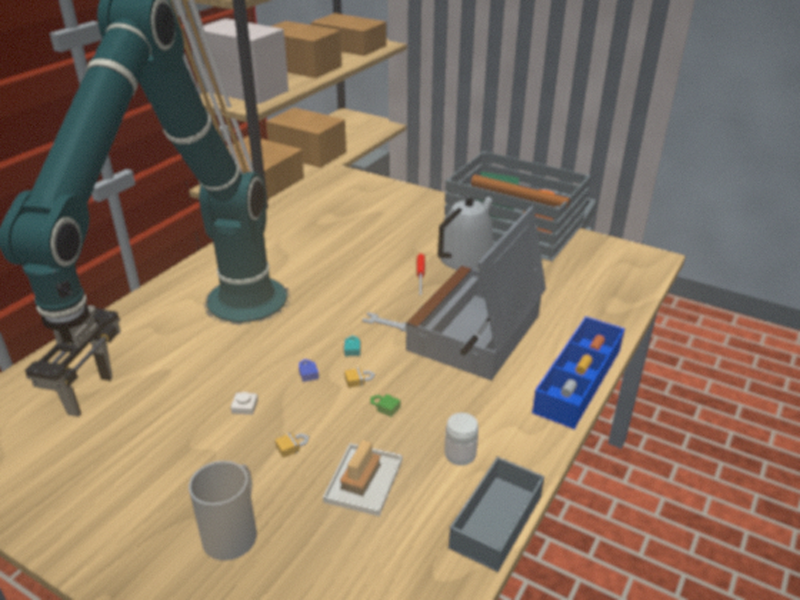

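View pics/top0.png

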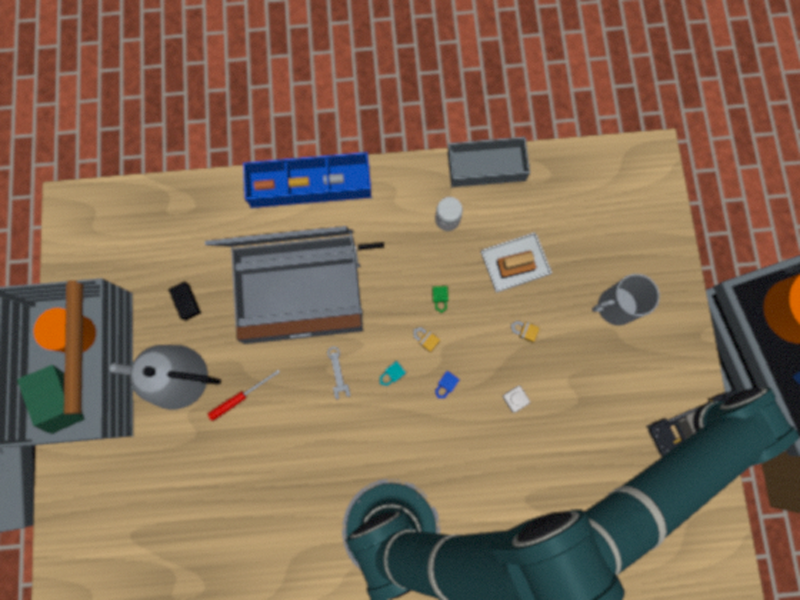

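The top picture (800x600) shows two brass locks at (428,341) and (530,332), the chest with its rust rim at about (237–362, 325), the tray and block at (516,262), and the knee pin at (370,245). The green, blue and turquoise locks are decoys. Next I measure positions.

```bash
cat > h.py <<'E'
from bench import arm, optics
import numpy as np, cv2
from scipy.spatial.transform import Rotation as R
def ray(f,px,z):
    px=np.atleast_2d(np.asarray(px,float)); d=np.c_[px,np.ones(len(px))]@np.linalg.inv(f["mtx"]).T@f["T"][:3,:3].T
    o=f["T"][:3,3]; return o+d*((z-o[2])/d[:,2])[:,None]
def proj(f,P):
    P=np.atleast_2d(P); c=(P-f["T"][:3,3])@f["T"][:3,:3]; c=c@f["mtx"].T; return c[:,:2]/c[:,2:]
def hsv(f): return cv2.cvtColor(f["frame"],cv2.COLOR_RGB2HSV)
def blobs(m,amin=30):
    cs,_=cv2.findContours(m.astype(np.uint8),cv2.RETR_EXTERNAL,cv2.CHAIN_APPROX_NONE)
    return sorted([c[:,0,:] for c in cs if cv2.contourArea(c)>amin],key=lambda c:-cv2.contourArea(c.astype(np.int32)))
def rect(P):  # world pts -> centre,size,angle of long side
    (c,s,a)=cv2.minAreaRect((P[:,:2]*1000).astype(np.float32))
    if s[0]<s[1]: s=s[::-1]; a+=90
    return np.array(c)/1000,np.array(s)/1000,(np.deg2rad(a)+np.pi/2)%np.pi-np.pi/2
def quat(yaw):  # tool down, tool y axis (closing) at world angle yaw+90deg: tool x at yaw
    q=(R.from_euler('z',yaw)*R.from_euler('x',np.pi)).as_quat(); return q[[3,0,1,2]]
def save(f,name,box=None,s=2):
    im=f["frame"][:,:,::-1]
    if box: im=im[box[1]:box[3],box[0]:box[2]]
    cv2.imwrite(f"pics/{name}.png",cv2.resize(im,None,fx=s,fy=s,interpolation=cv2.INTER_CUBIC))
E
python3 - <<'E'
from h import *
f=optics.grab_frame("top"); H=hsv(f).astype(int); h,s,v=H[...,0],H[...,1],H[...,2]
for p in [(210,229),(200,227),(225,227),(300,240),(371,232),(362,181),(361,186),(345,184),(355,168),(265,171),(210,205)]: print(p,H[p[1],p[0]],end=' ')
print()
T={"rust":((h<14)|(h>172))&(s>60)&(v<140),"brass":(h>16)&(h<28)&(s>150)&(v>120),"white":(s<40)&(v>170),"wood":(h<22)&(s>90)}
boxes={"rust":(155,155,265,250),"brass":(270,160,420,300),"white":(325,155,400,210),"wood":(344,165,382,198)}
Z={"rust":.085,"brass":.024,"white":.016,"wood":.05}
for k in T:
    m=np.zeros_like(T[k]); b=boxes[k]; m[b[1]:b[3],b[0]:b[2]]=T[k][b[1]:b[3],b[0]:b[2]]
    for c in blobs(m,20)[:5]:
        print(k,c.mean(0).round(1),cv2.contourArea(c),*rect(ray(f,c,Z[k])))
save(f,"top1",(150,150,410,290),3)
g=optics.grab_frame("scene"); save(g,"scene1",(170,140,430,380),3 if 0 else 2.5)
E
```

```text
(210, 229) [ 10 147 104] (200, 227) [ 10 144 103] (225, 227) [ 12 147 104] (300, 240) [ 21 187 194] (371, 232) [ 21 188 193] (362, 181) [ 18 122 180] (361, 186) [ 17 129 115] (345, 184) [ 98  11 190] (355, 168) [ 18  61 163] (265, 171) [132  46  28] (210, 205) [107  32 128] 
rust [208.8 228.5] 693.5 [0.48883417 0.17904727] [0.29923343 0.03156196] -1.5502990952444522
brass [301.2 239.6] 63.5 [ 0.4302832  -0.13578067] [0.03785006 0.02496522] -0.8739029293250242
brass [372.  232.8] 59.5 [ 0.43248285 -0.38802646] [0.03949812 0.02339761] -0.5010450635376635
white [360.5 183.8] 991.0 [ 0.61709802 -0.37147357] [0.13810754 0.10452281] -1.329549168983891
wood [361.2 184.4] 284.5 [ 0.60536261 -0.36674109] [0.08787251 0.04758077] -1.3957239450271546
wood [351.4 166.4] 42.5 [ 0.67072156 -0.34301978] [0.06163747 0.0186694 ] 1.4822803090117151
```

View pics/top1.png

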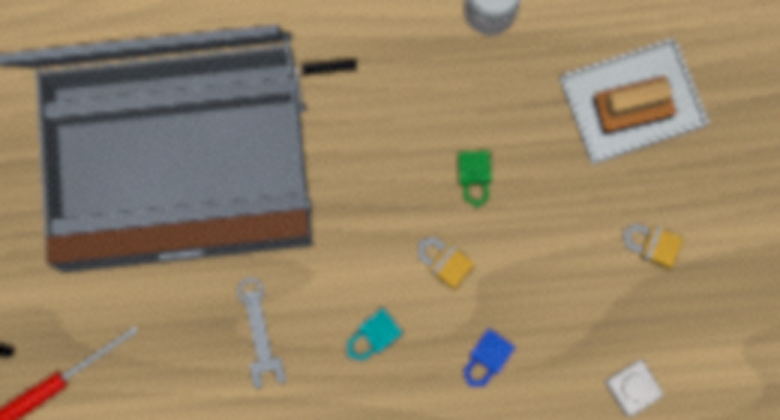

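View pics/scene1.png

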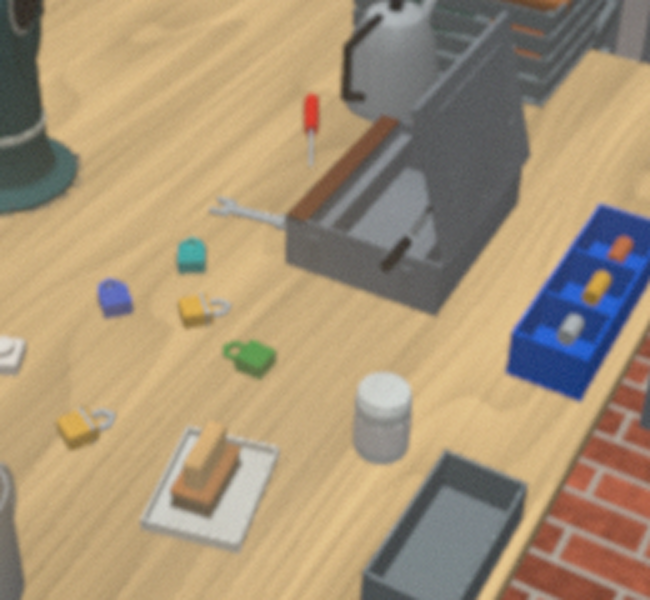

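The top crop confirms it: two brass locks with their shackles pointing up-left, the rust rim clean (299x32 mm, as specified), and the black knee pin at crop (330,67). The scene crop shows no further brass lock. Now a wrist look over the block.

Run:
```python
from h import *
p=arm.state()["position"]
arm.move_l([p[0],p[1],.38])
arm.move_to([.57,-.365,.32],quat(-1.39))
f=optics.grab_frame("wrist"); np.savez("w1.npz",**f)
print(arm.state()["t"],f["T"].round(3).tolist(),f["mtx"][0].tolist())
save(f,"w1",None,1.4)
print(proj(f,[[.605,-.367,.03],[.617,-.371,0]]))
```

```text
3.5417 [[-0.984, -0.174, -0.048, 0.583], [-0.18, 0.948, 0.264, -0.44], [-0.0, 0.268, -0.963, 0.491], [0.0, 0.0, 0.0, 1.0]] [301.56611783869516, 0.0, 280.1129728887334]
[[257.24171278 170.77349579]
 [251.69638072 164.32770475]]
```

View pics/w1.png

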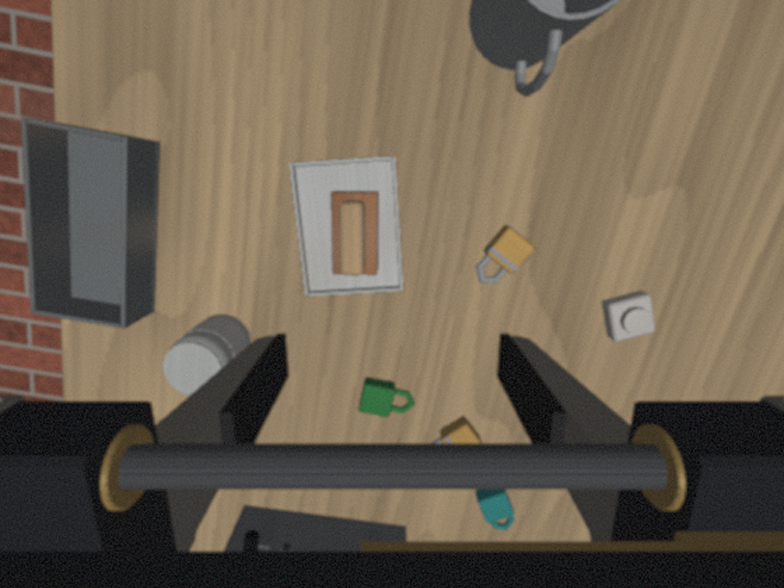

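The wrist picture shows the block upright in the tray, its light ridge at about (350,237) of the enlarged view with the board around it. One brass lock is at (510,248), the other at (460,435).

Run:
```python
from h import *
d=np.load("w1.npz"); f={k:d[k] for k in d}; H=hsv(f).astype(int)
for p in [(251,165),(251,180),(243,150),(265,165),(258,140),(230,130),(265,190),(362,178)]: print(p,H[p[1],p[0]],end=' ')
h,s,v=H[...,0],H[...,1],H[...,2]
box=np.zeros(h.shape,bool); box[128:204,228:278]=1
ridge=(h>=15)&(h<25)&(s>60)&(v>115)&box; wood=(s>60)&(h<25)&box; tray=cv2.morphologyEx(((s<45)).astype(np.uint8),cv2.MORPH_OPEN,np.ones((3,3),np.uint8))
for n,m,z in(("ridge",ridge,.074),("wood",wood,.034)):
    for c in blobs(m,30)[:2]: print(n,c.mean(0),*rect(ray(f,c,z)))
b=np.zeros(h.shape,np.uint8); b[108:215,200:294]=1
for c in blobs(tray*b,500)[:1]: print("tray",*rect(ray(f,c,.016)))
br=(h>16)&(h<26)&(s>140)&(v>100); b[:]=0; b[150:205,335:390]=1
for c in blobs(br&(b>0),30)[:2]: print("brass",*rect(ray(f,c,.024)))
```

```text
(251, 165) [ 17  87 158] (251, 180) [ 17  82 161] (243, 150) [ 16  84 134] (265, 165) [ 13  97 145] (258, 140) [ 12 118 141] (230, 130) [ 45   3 169] (265, 190) [ 13 113 149] (362, 178) [ 19 131 169] ridge [250.71538462 169.83846154] [ 0.61139514 -0.37330237] [0.0713195  0.02522613] -1.4235991189989594
wood [252.95977011 165.98850575] [ 0.61211621 -0.37251971] [0.08820833 0.04851413] -1.3996174532513366
tray [ 0.62129193 -0.37375757] [0.1514846  0.11597295] -1.3273854504667422
```

```bash
cat >> h.py <<'E'
RIM=np.array([.4888,.1790]); CYAW=.0205
ex=np.array([np.cos(CYAW),np.sin(CYAW)]); ey=np.array([-ex[1],ex[0]])
def rimp(x,y,z): return np.r_[RIM+ex*x+ey*y,z]
def chest(x,y,z): return rimp(x+.099,y,z)
E
python3 - <<'E'
from h import *
a=-1.408
arm.gripper_to(.07)
arm.move_to([.612,-.373,.16],quat(a))
arm.move_l([.612,-.373,.041],max_speed=.08)
z0=arm.state()["position"]
arm.gripper_to(0.0,force=30); s=arm.state(); print(s["width"],s["finger_force"],z0,s["position"],s["contact_force"])
arm.move_l([.612,-.373,.25],max_speed=.15)
s=arm.state(); print(s["t"],s["width"],s["contact_force"],s["wrist_torque"])
q=quat(np.pi/2+CYAW-np.pi)
arm.move_to([.46,-.20,.28],q)
arm.move_l(rimp(0,.1,.28),max_speed=.2)
arm.move_l(rimp(0,.1,.15),max_speed=.12)
arm.wait(.3); s=arm.state(); print(s["t"],s["width"],s["contact_force"],s["position"],rimp(0,.1,.15))
save(optics.grab_frame("top"),"top2",(150,120,410,290),3)
E
```

```text
0.023795958778141557 29.97553288936615 [ 0.61238668 -0.37322323  0.0416693 ] [ 0.61215455 -0.37297333  0.04103833] [ 0.07870526  0.34562057 -0.27838183]
8.6833 0.023512831765567135 [-0.05340713 -0.18379757 -2.174963  ] [ 0.12819315 -0.03812571 -0.02035872]Traceback (most recent call last):
  File "<stdin>", line 12, in <module>
bench.MotionError: the arm cannot follow that straight line within its joint ranges
```

Run:
```python
from h import *
print(arm.state()["qpos"].round(2))
for k in (0,np.pi):
    q=quat(np.pi/2+CYAW-k)
    for y in (.1,0,-.1):
        for z in (.28,.12):
            r=arm.solve_ik(rimp(0,y,z),q); print(k,y,z,None if r is None else np.round(r,2))
```

```text
[ 0.32  0.15  0.03  1.88 -0.    1.11 -2.77]
0 0.1 0.28 [-0.23  0.29 -0.42  1.73  0.13  1.15 -0.67]
0 0.1 0.12 [-0.05  0.55 -0.68  1.87  0.44  0.88 -0.93]
0 0 0.28 [-0.15  0.21 -0.31  1.83  0.07  1.12 -0.46]
0 0 0.12 [ 0.13  0.48 -0.68  1.96  0.4   0.84 -0.75]
0 -0.1 0.28 [ 0.05  0.16 -0.31  1.88  0.05  1.11 -0.26]
0 -0.1 0.12 [ 0.33  0.44 -0.68  2.02  0.38  0.81 -0.54]
3.141592653589793 0.1 0.28 [ 0.33  0.62 -1.31  1.7   0.62  1.32  2.06]
3.141592653589793 0.1 0.12 [-1.47  0.89  1.34  1.95 -0.97  1.16 -2.85]
3.141592653589793 0 0.28 [ 0.57  0.51 -1.3   1.79  0.52  1.25  2.29]
3.141592653589793 0 0.12 [-1.26  0.62  1.12  2.05 -0.71  0.93 -2.87]
3.141592653589793 -0.1 0.28 [ 0.8   0.44 -1.29  1.84  0.45  1.21  2.53]
3.141592653589793 -0.1 0.12 [-0.94  0.46  0.89  2.09 -0.49  0.81 -2.87]
```

Run:
```python
from h import *
q=quat(np.pi/2+CYAW)
arm.move_to([.46,-.20,.28],q)
arm.move_l(rimp(0,.1,.28),max_speed=.2)
arm.move_l(rimp(0,.1,.15),max_speed=.12)
arm.wait(.3); s=arm.state(); print(s["t"],s["width"],s["contact_force"],s["position"],rimp(0,.1,.15),s["qpos"].round(2))
f=optics.grab_frame("scene"); save(f,"s2",(200,100,420,280),3.4)
```

```text
Traceback (most recent call last):
bench.MotionError: the arm cannot follow that straight line within its joint ranges
```

Run:
```python
from h import *
q=quat(np.pi/2+CYAW)
print(arm.state()["qpos"].round(2))
for y in (-.1,0,.1): arm.move_to(rimp(0,y,.25),q)
arm.move_to(rimp(0,.1,.14),q)
arm.wait(.3); s=arm.state(); print(s["t"],s["width"],s["contact_force"],s["position"],rimp(0,.1,.14),s["qpos"].round(2))
f=optics.grab_frame("scene"); save(f,"s2",(200,100,420,270),3.4)
```

```text
[ 0.32  0.15  0.03  1.88 -0.    1.11 -2.77]
13.775 0.02352337309921133 [-0.27467627 -0.40607039 -2.65279032] [0.48775318 0.27940227 0.14171185] [0.48675014 0.27897899 0.14      ] [-0.23  0.45 -0.44  1.86  0.25  0.88 -0.77]
```

View pics/s2.png

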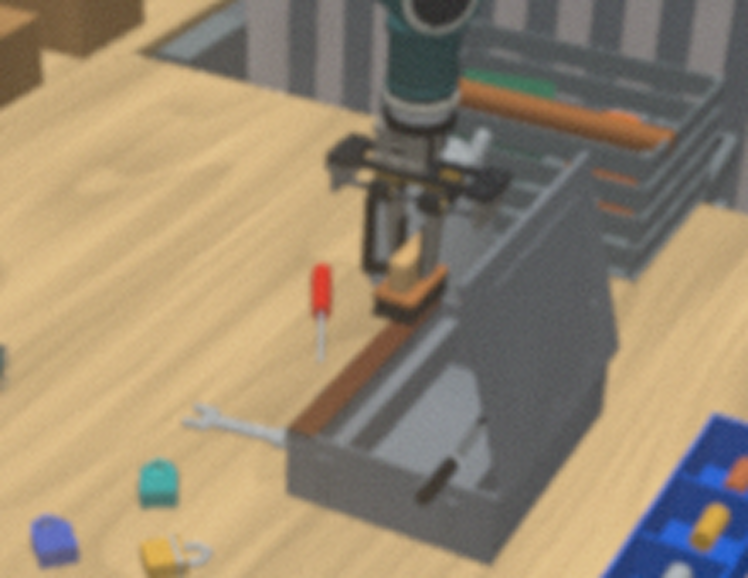

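The scene picture shows the block held level, pad down, lengthwise over the rim's left end. Next I descend on force feedback and rub.

Run:
```python
from h import *
F0=arm.state()["contact_force"].copy()
z=.126; arm.move_l(rimp(0,.1,z),max_speed=.08)
while True:
    arm.wait(.15); s=arm.state(); dF=s["contact_force"]-F0
    print(round(z,4),s["position"][2].round(4),dF.round(1))
    if dF[2]>6.5 or z<.108: break
    z-=.0012; arm.move_l(rimp(0,.1,z),max_speed=.03)
def off(p): d=p[:2]-RIM; return (d@ex).round(4),(d@ey).round(4)
arm.wait(.3)
for y in np.arange(.08,-.101,-.02):
    arm.move_l(rimp(0,y,z),max_speed=.05); s=arm.state(); dF=s["contact_force"]-F0
    print(off(s["position"]),s["position"][2].round(4),dF.round(1),s["wrist_torque"].round(2))
    if dF[2]>9: z-=-.0008
    if dF[2]<5: z-=.0008
arm.wait(.3); print(arm.state()["contact_force"]-F0)
arm.move_l(rimp(0,-.1,.2),max_speed=.1); s=arm.state(); print(s["t"],s["width"],s["contact_force"])
```

```text
0.126 0.1259 [-0.8 -0.9 -1.1]
0.1248 0.1249 [-0.3  0.1 -0.9]
0.1236 0.1237 [-0.4 -0.  -1.1]
0.1224 0.1225 [-0.4 -0.8  1. ]
0.1212 0.1213 [-0.3 -0.5  1.8]
0.12 0.1201 [-0.5 -0.1  3.4]
0.1188 0.1189 [-0.7 -0.9  4.6]
0.1176 0.1177 [-1.3  0.1  6.7]
(np.float64(0.0), np.float64(0.0787)) 0.1175 [-0.6 -0.1  5.7] [-0.05 -0.11  0.03]
(np.float64(0.0001), np.float64(0.0586)) 0.1175 [-0.5 -1.8  5.8] [-0.13 -0.2   0.02]
(np.float64(0.0), np.float64(0.0386)) 0.1175 [-0.9 -0.6  5.7] [-0.08 -0.23  0.01]
(np.float64(0.0), np.float64(0.0186)) 0.1175 [-0.1 -0.3  6. ] [-0.12 -0.2   0.02]
(np.float64(0.0), np.float64(-0.0014)) 0.1175 [-0.2 -0.   6.8] [-0.12 -0.22  0.03]
(np.float64(-0.0), np.float64(-0.0213)) 0.1175 [-0.1 -1.3  5.8] [-0.11 -0.24  0.05]
(np.float64(0.0), np.float64(-0.0413)) 0.1175 [-0.5 -0.9  6.4] [-0.15 -0.13  0.05]
(np.float64(-0.0), np.float64(-0.0613)) 0.1175 [-0.3 -1.2  5.5] [-0.12 -0.23  0.05]
(np.float64(-0.0), np.float64(-0.0813)) 0.1175 [-0.6 -1.3  6.1] [-0.2  -0.21  0.03]
(np.float64(-0.0), np.float64(-0.1013)) 0.1175 [-0.1 -1.1  5.7] [-0.21 -0.24  0.02]
[-0.40337202 -4.57236527  6.02280263]
24.175 0.02378935569403658 [-0.19753888 -0.28838128 -2.1687295 ]
```

Run:
```python
from h import *
arm.move_to([.46,-.2,.25],quat(1.7))
c=[.618,-.3735]; q=quat(1.814)
arm.move_to([*c,.20],q); arm.move_l([*c,.07],max_speed=.12); arm.move_l([*c,.0405],max_speed=.04)
arm.wait(.2); print(arm.state()["contact_force"],arm.state()["position"])
arm.gripper_to(.07); arm.move_l([*c,.2],max_speed=.12)
arm.move_to([.42,-.19,.30],quat(1.8))
f=optics.grab_frame("wrist"); np.savez("w2.npz",**f); save(f,"w2",None,1.4)
g=optics.grab_frame("top"); np.savez("t2.npz",**g); save(g,"top3",(150,120,410,290),3)
print(arm.state()["t"],arm.state()["qpos"].round(2))
```

```text
[-1.14429439  0.93111204 -0.30146403] [ 0.61810264 -0.37357574  0.04081124]
32.0417 [ 0.71  0.08 -0.37  1.92  0.03  1.15  0.55]
```

View pics/top3.png

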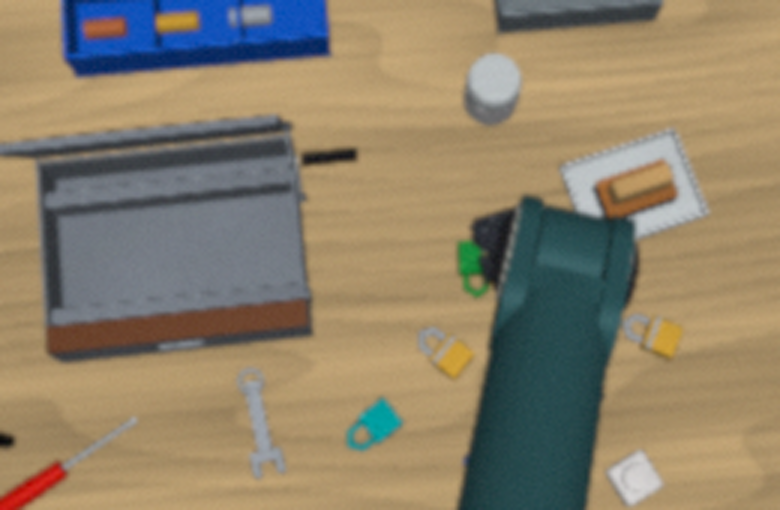

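View pics/w2.png

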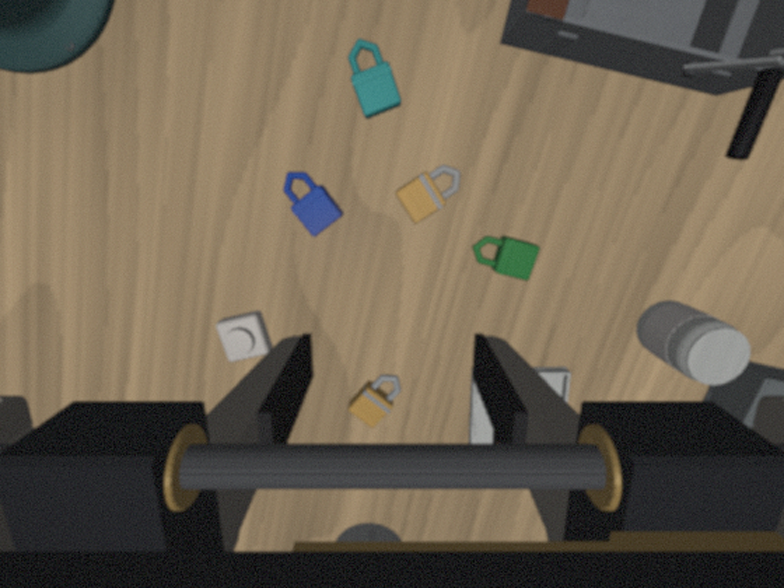

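The block lies pad down in the tray. The wrist picture shows lock A at (425,195) with its shackle to the upper right, and lock B at (372,403) with its shackle also to the upper right. I'll locate both accurately and fetch A.

```bash
cat >> h.py <<'E'
def locks(f,box=None):
    """brass rects -> list of (brass centre, sizes, axis dir angle towards the shackle)"""
    H=hsv(f).astype(int); h,s,v=H[...,0],H[...,1],H[...,2]
    m=(h>15)&(h<27)&(s>118)&(v>110)
    m=cv2.morphologyEx(m.astype(np.uint8),cv2.MORPH_OPEN,np.ones((3,3),np.uint8))
    steel=(s<50)&(v>90)&(v<215)
    out=[]
    for c in blobs(m,25):
        P=ray(f,c,.024); 
        ctr,sz,a=rect(P)
        if not(.03<sz[0]<.055 and .015<sz[1]<.05 and .2<ctr[0]<.8): continue
        # shackle: steel pixels within 60 mm of the body
        ys,xs=np.nonzero(steel); W=ray(f,np.c_[xs,ys],.012)[:,:2]; d=np.linalg.norm(W-ctr,axis=1)
        n=W[(d<.055)&(d>.022)]
        if len(n)<8: out.append((ctr,sz,a,None)); continue
        dr=(n-ctr).mean(0); ds=np.arctan2(dr[1],dr[0])
        ax=min([a+k*np.pi/2 for k in range(4)],key=lambda t:abs((t-ds+np.pi)%(2*np.pi)-np.pi))
        out.append((ctr,sz,ax,ds))
    return out
E
python3 - <<'E'
from h import *
for n in ("w2","t2"):
    d=np.load(n+".npz"); f={k:d[k] for k in d}
    for l in locks(f): print(n,*l)
d=np.load("w2.npz");H=hsv({k:d[k] for k in d}); print([H[y,x].tolist() for x,y in [(299,141),(305,138),(309,134),(322,128),(325,150),(300,170)]])
E
```

```text
w2 [ 0.4325817 -0.1358121] [0.03674396 0.02543245] 0.8152231707613549 0.7750327176869879
w2 [ 0.43462631 -0.38818512] [0.03847886 0.02462184] 1.0778866877552078 1.013212688358263
t2 [ 0.43068576 -0.13710654] [0.04391234 0.02921017] 0.8067659698246716 0.7678454197125532
t2 [ 0.43244113 -0.38910129] [0.0442429  0.02795487] 1.0693806178125218 1.0237819220859985
[[18, 125, 173], [18, 104, 166], [19, 102, 167], [17, 69, 137], [18, 82, 146], [18, 78, 163]]
```

```bash
cat >> h.py <<'E'
def fetch(ctr,ax,dest):
    c=np.asarray(ctr)+.006*np.array([np.cos(ax),np.sin(ax)])
    q=quat(ax); arm.gripper_to(.066)
    arm.move_to([*c,.12],q); arm.move_l([*c,.0035],max_speed=.08)
    arm.gripper_to(0,force=35); s=arm.state(); print("grip",s["width"],s["finger_force"],s["contact_force"].round(1))
    if s["width"]<.034: raise SystemExit("missed")
    arm.move_l([*c,.25],max_speed=.15); print("lifted",arm.state()["width"])
    qd=quat(CYAW); arm.move_to([.45,-.12,.26],qd)
    arm.move_to(dest(.24),qd); arm.move_l(dest(.014),max_speed=.1)
    s=arm.state(); print("place",s["width"],s["position"],s["contact_force"].round(1))
    arm.gripper_to(.06); arm.move_l(dest(.24),max_speed=.15); print("t",arm.state()["t"])
E
python3 - <<'E'
from h import *
fetch([.4317,-.1364],.811,lambda z: chest(-.035,.05,z))
arm.move_to([.42,-.19,.30],quat(1.8))
f=optics.grab_frame("wrist"); save(f,"w3",None,1.4)
for l in locks(f): print(*l)
f=optics.grab_frame("top"); save(f,"top4",(150,120,410,290),3)
for l in locks(f): print(*l)
E
```

```text
grip 0.03955830626954872 35.00042259693146 [ 0.9 -0.8  1.6]
lifted 0.03969680496944338
place 0.039316549451262416 [0.55207767 0.23042683 0.01443511] [-0.   0.4 -1.3]
t 44.075
[ 0.43484891 -0.38846808] [0.03855731 0.02496074] 1.0741635885512775 1.0111368077062943
[ 0.43259189 -0.38869586] [0.04450708 0.02765792] 1.1261979612468718 1.0300787142641423
[0.56467755 0.26448267] [0.0391841  0.02919067] -1.3282008937477676 -1.7956793128945683
```

View pics/top4.png

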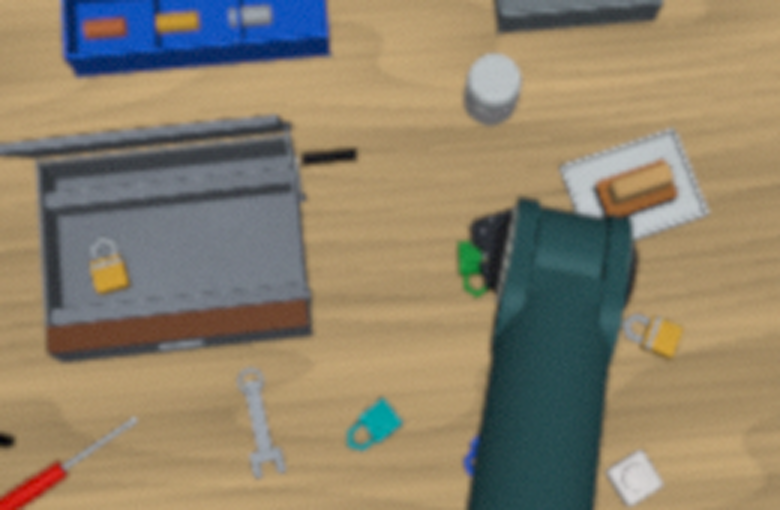

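Lock A lies in the chest at crop (108,270). It has shifted about 3 cm from where it was laid, probably the announced knock, and is still well inside. Lock B is unchanged.

Run:
```python
from h import *
fetch([.4340,-.3885],1.077,lambda z: chest(-.035,-.05,z))
arm.move_to([.40,-.25,.35],quat(1.8))
f=optics.grab_frame("top"); save(f,"top5",(0,100,480,400),1.6)
for l in locks(f): print(*l)
g=optics.grab_frame("wrist"); print([l[0] for l in locks(g)])
np.savez("t5.npz",**f); np.savez("s5.npz",**optics.grab_frame("scene"))
# knee pin prediction, and its measurement across the two views
P=np.r_[chest(.0716,-.2,.119)]
for n in ("t5","s5"):
    d=np.load(n+".npz"); v=hsv({k:d[k] for k in d})[...,2]; p=proj(d,P)[0]; b=np.zeros(v.shape,bool)
    x,y=p.round().astype(int); b[y-25:y+25,x-30:x+30]=1
    for c in blobs((v<50)&b,15): print(n,p.round(1),np.r_[cv2.minAreaRect(c)[0]].round(1),cv2.minAreaRect(c)[1:])
```

```text
grip 0.03973573306030001 35.00027060508728 [-0.2 -0.6  0.4]
lifted 0.039984916000068704
place 0.040006857085762765 [0.55411253 0.1303487  0.01439704] [-0.2 -0.4 -2.3]
t 58.6333
[0.56457288 0.26486224] [0.03838807 0.02919752] -1.3271108119793276 -1.8902150719381967
[0.55036334 0.13076974] [0.03624754 0.0218737 ] 6.195297129623391 -0.008758906730203103
[]
t5 [261.5 171.9] [259.5 172. ] ((2.0, 15.0), 90.0)
```

View pics/top5.png

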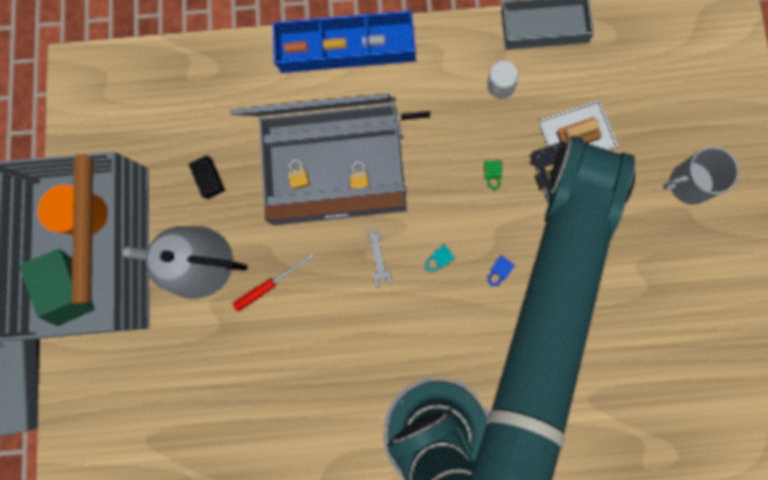

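Both padlocks are in the chest, at (297,177) and (359,177), and no brass lock is left on the bench. The block is in the tray. The pin's predicted pixel in the top view matches the measured one. Now the knee.

Run:
```python
from h import *
d=np.load("s5.npz"); print("scene pin pred",proj(d,chest(.0716,-.2,.119)),"seen ~(328.5,241.5)")
q=quat(np.pi/2+CYAW); piv=np.array([.040,.068]); Y=-.218
def P(t,r=.060): return chest(piv[0]+r*np.cos(t),Y,piv[1]+r*np.sin(t)-.017)
t0=np.arctan2(.051,.0316)
arm.gripper_to(.06)
p=P(t0); arm.move_to([p[0],p[1],.26],q); arm.move_l([p[0],p[1],.19],max_speed=.1)
f=optics.grab_frame("wrist"); save(f,"w6",None,1.4)
print(proj(f,chest(.0716,-.2,.119)))
arm.move_l(p,max_speed=.06); s=arm.state(); print(s["contact_force"].round(1),s["position"],p)
```

```text
scene pin pred [[327.66567837 242.27583446]] seen ~(328.5,241.5)
[[279.75159111 197.55094015]]
[-0.2  0.8 -1. ] [ 0.66411267 -0.03542537  0.10245803] [ 0.66383477 -0.0354571   0.10200312]
```

View pics/w6.png

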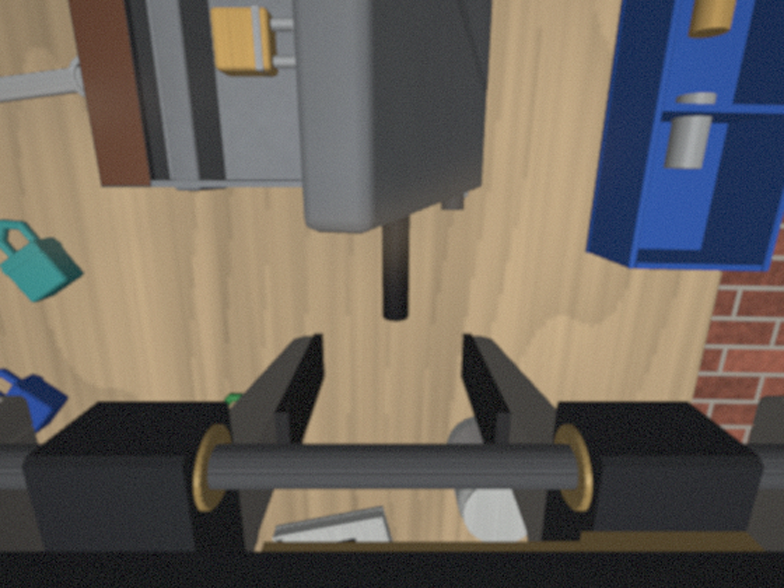

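The pin is at (396,265) and lies centred between the fingers. I grip it and swing it up.

Run:
```python
from h import *
q=quat(np.pi/2+CYAW); piv=np.array([.040,.068]); Y=-.218
def P(t,r=.060): return chest(piv[0]+r*np.cos(t),Y,piv[1]+r*np.sin(t)-.017)
t0=np.arctan2(.051,.0316)
arm.gripper_to(0,force=20); s=arm.state(); print(s["width"],s["finger_force"],s["position"])
for d in np.arange(.1,.71,.1):
    arm.move_l(P(t0+d),max_speed=.04); s=arm.state(); print(round(d,1),s["width"].round(4),s["contact_force"].round(1))
    if np.linalg.norm(s["contact_force"])>60: break
arm.wait(.3)
save(optics.grab_frame("scene"),"s7",(220,100,420,270),3.5)
p=s["position"]; arm.gripper_to(.05); arm.move_l([p[0],p[1],.26],max_speed=.1); print(arm.state()["t"])
arm.move_l([p[0]-.05,p[1]-.05,.36],max_speed=.15)
save(optics.grab_frame("scene"),"s8",(220,100,420,270),3.5)
```

```text
0.015452992178427086 20.00020444393158 [ 0.66497313 -0.03541424  0.10257276]Traceback (most recent call last):
  File "<stdin>", line 7, in <module>
AttributeError: 'float' object has no attribute 'round'
```

Run:
```python
from h import *
piv=np.array([.040,.068]); Y=-.218
def P(t,r=.060): return chest(piv[0]+r*np.cos(t),Y,piv[1]+r*np.sin(t)-.017)
t0=np.arctan2(.051,.0316)
for d in np.arange(.2,.71,.1):
    arm.move_l(P(t0+d),max_speed=.04); s=arm.state(); print(round(d,1),s["width"],s["contact_force"].round(1))
    if np.linalg.norm(s["contact_force"])>60: break
arm.wait(.3)
p=s["position"]; arm.gripper_to(.05); arm.move_l([p[0],p[1],.26],max_speed=.1); print(arm.state()["t"])
arm.move_l([p[0]-.05,p[1]-.05,.36],max_speed=.15)
save(optics.grab_frame("scene"),"s8",(220,100,420,270),3.5)
```

```text
0.2 0.015106192042441726 [ 6.6 -1.2  3.9]
0.3 0.015325830058721662 [ 7.1 -0.   4.4]
0.4 0.015393867522945777 [7.1 0.6 7. ]
0.5 0.015311760891824426 [ 7.2 -0.4  8.9]
0.6 0.015183896362114929 [ 5.8 -0.3  9.6]
0.7 0.015545793804497315 [6.1 0.3 9. ]
70.6167
```

View pics/s8.png

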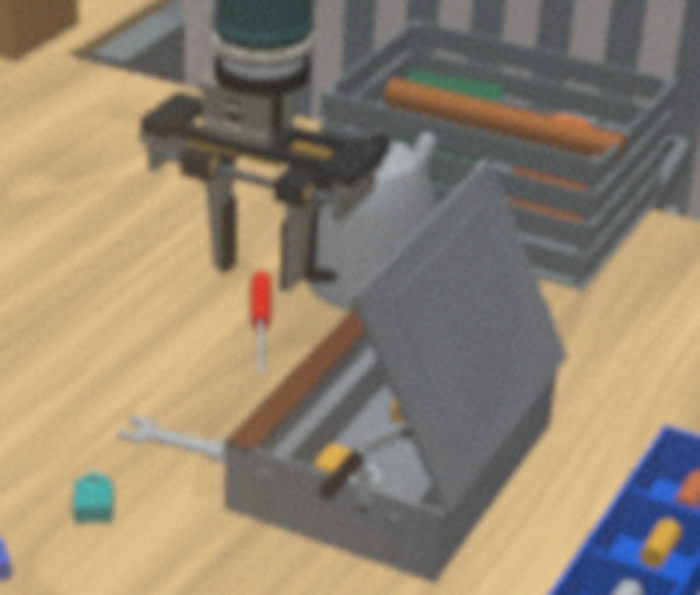

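The scene picture shows the stay unlocked, with the knee folded up toward the robot at (340,475), and the lid part-lowered and holding. Next I push the lid shut from behind.

Run:
```python
from h import *
q=quat(CYAW); r=.19
def P(phi,off=0): 
    c,s=np.cos(phi),np.sin(phi); n=.011+off
    return chest(.115-r*c+n*s+.010*abs(s),0,.085+r*s+n*c)
arm.gripper_to(0)
p=P(np.deg2rad(80),.03)
arm.move_to([p[0]-.03,p[1],.43],q); arm.move_l([p[0],p[1],.40]); arm.move_l(p,max_speed=.1)
print(arm.state()["t"],arm.state()["contact_force"].round(1))
for deg in list(range(78,9,-4))+[8,5,3,2,1,0]:
    try: arm.move_l(P(np.deg2rad(deg)),max_speed=.05 if deg>10 else .025)
    except arm.MotionError as e: print(deg,e); arm.move_to(P(np.deg2rad(deg)),q)
    F=arm.state()["contact_force"]; print(deg,F.round(1))
    if np.linalg.norm(F)>30: break
z=P(0)[2]
for k in range(4):
    if arm.state()["contact_force"][2]>14: break
    z-=.001; a=P(0); a[2]=z; arm.move_l(a,max_speed=.02); arm.wait(.1); print(z,arm.state()["contact_force"].round(1))
print(arm.state()["t"],arm.state()["position"])
```

```text
75.9 [-0.2 -0.7  0. ]
78 [-0.4 -0.3  1. ]
74 [-0.2 -0.3  0.2]
70 [-0.6  0.6  0.9]
66 [ 1.4 -0.2  0.1]
62 [ 0.2  0.  -0.4]
58 [-0.2 -0.5 -0.2]
54 [-0.8 -0.7 -0. ]
50 [ 0.  -0.1  0.2]
46 [0.6 0.3 0. ]
42 [ 0.  -0.5  0.3]
38 [ 0.3 -0.5 -0. ]
34 [0.8 0.2 0.1]
30 [0.  0.5 0. ]
26 [0.3 1.2 0. ]
22 [-1.4 -0.1  0.3]
18 [-0.2 -0.2  0.3]
14 [ 0.3 -0.   1. ]
10 [ 0.9  0.5 -0.4]
8 [0.5 0.5 0.7]
5 [ 0.4 -0.2 -0.1]
3 [ 0.7 -0.4  0.7]
2 [-0.2  0.1  1.1]
1 [-0.2 -0.2  0.6]
0 [-0.4 -1.4  4.6]
0.095 [-2.7 -2.  13.2]
0.094 [-5.7 -2.8 20.5]
87.175 [0.51332392 0.17972504 0.09629062]
```

Run:
```python
from h import *
p=arm.state()["position"]; arm.move_l([p[0],p[1],.30],max_speed=.08)
arm.move_to([.40,-.25,.35],quat(CYAW))
save(optics.grab_frame("scene"),"s9",(130,80,430,360),2.1); print(arm.state()["t"])
```

```text
91.5917
```

View pics/s9.png

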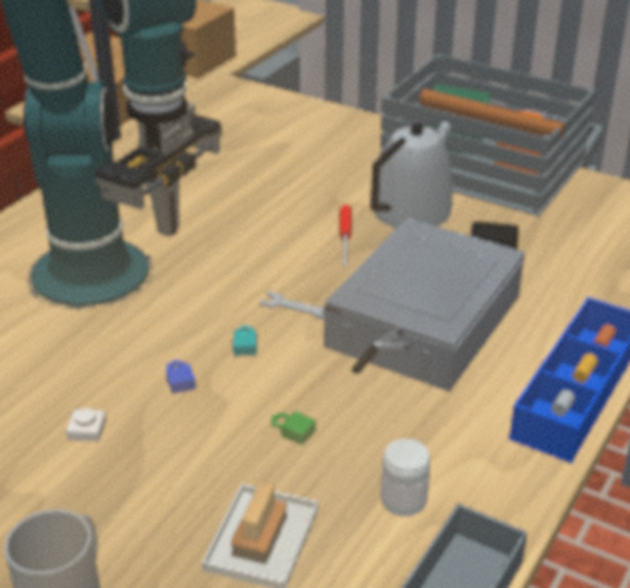

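The lid is fully shut at (425,280), the block is in its tray at (262,525), the bystanders look undisturbed, and the arm is clear. Handing in.

```bash
python3 -c "
from bench import arm
print(arm.finish_job())"
```

```text
the job is handed in; nothing more can be done
None
```

The job is handed in, but the interface gave no verdict: the rim was rubbed left to right at about 6 N, the block is back in its tray pad down, both brass padlocks found are in the chest, and the stay is unlocked with the lid gently shut.

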